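# Rock the covers, weigh down the high corner

### The arm

A 7-joint arm with a two-finger parallel gripper is mounted at the origin on the work surface; the furniture and walls round the work are solid. World frame = base frame: x ahead of the robot, y to its left, z up, the work surface at z = 0. Lengths are in m, angles in rad, forces in N, time in s.
With the tool pointing down it reaches from about 0.425 to 0.925 m from the base axis. Payload 6.8 kg.
Tool frame: the origin (TCP) lies midway between the tips of the shut fingers; the grasp point (between the pads) lies r.grasp_offset behind it (r.grasp_offset is the distance from the TCP to the grasp point, in m); z points along the fingers, y is the direction in which the jaws open and shut (so a half turn about z gives the same grasp; the last joint's range is limited). The gripper opens to 85 mm and grips with 20 to 120 N. Pads are 22 mm wide; open, the fingers measure 114 mm over their backs; the gripper's body (76 mm by 85 mm) begins 54 mm behind the grasp point. The pads swing forward as they close: fully open they stand 13 mm farther back than shut.
Start: joints at [1.035, 0.477, 0.022, 1.555, -0.011, 1.109, -0.083], TCP at [0.28, -0.614, 0.231] pointing down, gripper open.
Joint ranges: [-2.96, 2.96], [-0.34, 2.1], [-1.41, 1.46], [0.24, 2.44], [-1.37, 4.51], [0.17, 1.92], [-2.96, 2.96]. Speed limits (rad/s): [2.39, 2.39, 3.14, 3.14, 3.14, 3.14, 3.14].

### API

Orientations are given as a rotation vector (axis times angle).
In Python, from bench import r gives the robot as it stands. The module is installed in compiled form; this text tells all that it offers.
- The arm moves only by the tool send_rows, never from a script. Its argument "moves" is one flat list of numbers, 4 for each row, row after row: the shift along the tool's x, y, z in mm, then the turn about the tool's z in degrees. A call has 1 to 8 rows; each row is the pose to reach, as a shift and turn from the pose commanded when the call began, along the tool's axes at that moment; what a row does not reach only later rows make up. A row lasts 1/8 s, in which the tool goes at most 62.5 mm and 10.7 degrees, less where a joint would pass 70% of its speed; a pose out of reach is approached as far as the arm can. A call with a gripper value outside its range is refused whole. "hand" is the closure, from 0 (fully open) to 1 (shut), set as the call begins (left out, the last holds). The fingers move at their own pace and stop on an object; "newtons" is the grip in N (left out, the last holds). Time passes only in rows, so rows that repeat a pose let the fingers close. It gives the time, the measured TCP pose, the force and the opening at its end, in the units of the state.
- r.get_obs(): the state, without advancing time (a new reading comes with each control period).
- r.grab_frame(name): name is "scene" or "top" or "wrist"; returns a dict with "img" (480x640x3 uint8, red, green, blue), "mtx" (3x3 intrinsics, pixels), "world_to_cam" (4x4, takes a point from world to camera coordinates). Camera axes: x right, y up, looking along -z (the intrinsics and any distortion apply to the point x, -y, -z); pixel columns grow to the right and rows downward; lengths in m; the calibration is good to about 2 mm. A picture is of the moment at which its call begins. There is no depth.
- r.hand_in(): hands the job in, once; it reports no verdict.
The state is a dict: "clock": time; "joints": joint angles; "qvel": joint speeds; "tau": joint torques, N m; "tcp_pos": TCP position; "orientation": TCP orientation; "contact_force": force on the tool from outside, world axes, zero at the start; "moment": the same for the moment, N m; "grip_width": finger opening in m.
Only numpy, scipy, OpenCV 4.12 (cv2) and the standard library are available. Lean on these libraries where they do the work, as an engineer would, in place of code of your own. Each camera call takes 0.05 s, during which the arm holds its last target.

### The job

One of the two heating-block covers on the dark surface plate is warped. Press gently down on the covers with the closed fingertips, near their corners and edges, until you find the one that rocks, and hold it rocked over for about half a second. Then stand the steel check weight gently on top of its high corner, so that the cover stays rocked over for gauging the gap, and let go; keep both covers in their places on the plate, press and bang nothing hard, and do not disturb the tin and the two bottles nearby.

Things in the scene. Friction and masses are not known exactly. Their poses are not given: they have to be found in the camera images.
- surface_plate: Dark granite surface plate, 150 x 300 mm, fixed; origin at the centre of its underside on the bench, long side along its y, flat top face 40 mm above the origin. The two covers lie on it side by side along y, about 140 mm apart. (Mind the tall fixed instrument on the left of the bench, beyond x = 0.3 m and y = 0.4 m.)
- cover_1: Square aluminium lid, 84 x 84 mm, 0.22 kg, low black knob in the middle. Origin: middle of its underside at sole level; x, y along its sides, z up. Slab z = 5 to 13 mm, on a hidden 10 mm square rubber pad, 5 mm tall, by each corner (centres 36.5 mm off the middle in x and y). Knob z = 13 to 31 mm, 22 mm across. Over 60 N on a cover, from fingers or a dropped weight, does damage; 2 to 10 N is plenty.
- cover_2: Like cover_1. One of the two, not told which, is warped: it rests level on three pads; one corner's pad (not told which) hangs 4 mm clear. Pressed there or mid-side next to it, it tips 0.077 rad under 0.5 N (corner) to 2 N (mid-side) till the pad lands, and falls back when let go. A fingertip sinks 2 to 3 mm at that corner, 0.6 to 1.7 mm mid-side; elsewhere, and on the sound cover, it does not.
- weight: Turned steel check weight, 0.13 kg, standing upright on the bench; origin at the centre of its underside. Foot 28 mm across, 22 mm tall; above it a slim neck and a round grip, 16 mm across, from 36 to 56 mm above the origin. It fits on a cover's corner with its axis 26 mm off the cover's middle in x and y; there it holds the warped cover over.
- small_bottle: Bystander: small glass bottle with a black cap, 54 mm across, 100 mm tall; origin at the centre of its underside.
- tin: Bystander: flat round tin with a blue lid, 56 mm across, 28 mm tall; origin at the centre of its underside.
- bottle: Bystander: glass bottle with a blue cap, 68 mm across, 135 mm tall; origin at the centre of its underside.
Not all that is in view belongs to the job. Leave any orange look-alike of the cover_1 alone.

How it is judged:
On the way:
1. a cover is pressed by the fingers and held rocked over on the plate (tilted 0.045 to 0.12 rad) for 0.2 s (((angle between cover_1's own z axis and vertical between 0.045 and 0.12 rad and contact force between cover_1 and surface_plate above 0.4 N and z of cover_1 in the frame of surface_plate between 0.034 and 0.046 m and contact force between the fingers and cover_1 above 0.4 N) or (angle between cover_2's own z axis and vertical between 0.045 and 0.12 rad and contact force between cover_2 and surface_plate above 0.4 N and z of cover_2 in the frame of surface_plate between 0.034 and 0.046 m and contact force between the fingers and cover_2 above 0.4 N))), for 0.2 s.
At the end, for the whole second after the job is handed in: The weight stands upright (within 0.2 rad), released and at rest, on one cover, which stays rocked over on the plate (tilted 0.045 to 0.12 rad) under it; the other cover lies flat (within 0.03 rad) on the plate; both covers are within 30 mm of where they started (((angle between cover_1's own z axis and vertical between 0.045 and 0.12 rad and contact force between cover_1 and surface_plate above 0.4 N and z of cover_1 in the frame of surface_plate between 0.034 and 0.046 m and contact force between weight and cover_1 above 0.5 N and distance of each of cover_1, cover_2 from where it was at the start of the episode below 0.03 m and angle between cover_2's own z axis and vertical below 0.03 rad and contact force between cover_2 and surface_plate above 0.2 N) or (angle between cover_2's own z axis and vertical between 0.045 and 0.12 rad and contact force between cover_2 and surface_plate above 0.4 N and z of cover_2 in the frame of surface_plate between 0.034 and 0.046 m and contact force between weight and cover_2 above 0.5 N and distance of each of cover_2, cover_1 from where it was at the start of the episode below 0.03 m and angle between cover_1's own z axis and vertical below 0.03 rad and contact force between cover_1 and surface_plate above 0.2 N)) and angle between weight's own z axis and vertical below 0.2 rad and linear speed of weight below 0.02 m/s and contact force between the fingers and weight below 0.1 N); the robot touches nothing.
It fails at once if the fingers or the weight press on a cover with more than 60 N (contact force between any of the fingers, weight and cover_1 above 60 N or contact force between any of the fingers, weight and cover_2 above 60 N).
It fails at once if a cover is lifted or shoved more than 30 mm from its place (distance of any of cover_1, cover_2 from where it was at the start of the episode above 0.03 m).
It fails at once if the tin or a bottle is moved more than 30 mm or tipped (distance of any of small_bottle, tin, bottle from where it was at the start of the episode above 0.03 m or angle between any of small_bottle, tin, bottle's own z axis and vertical above 0.4 rad).
It also fails if it takes over 72 s, if anything falls off the work surface, if the arm or the gripper's body presses on something with over 40 N, if the wrist force passes 120 N, or if a joint passes its speed limit or range.

## Working session

There is one attempt and no reset: what is moved stays moved. The work goes in short steps, Python scripts to look and compute and a tool call to move; the robot and the scene stay as the last step left them, time stands still between calls to the robot, and variables do not carry over. Pictures are saved under pics/ and viewed, and the job is handed in when it is done.

Besides the shell and the picture viewer there is one more tool, called after "Call:" as name(argument=value, ...) on one line, values as JSON. send_rows: Moves the arm, as the interface text tells. Its arguments: {"type":"object","properties":{"moves":{"type":"array"},"hand":{"type":"number"},"newtons":{"type":"number"}},"required":["moves"]}

```bash
mkdir -p pics
python3 - <<'E'
from bench import r
import cv2
o=r.get_obs()
for k,v in o.items(): print(k,v)
print(r.grasp_offset)
for n in("scene","top","wrist"):
    f=r.grab_frame(n); cv2.imwrite(f"pics/a_{n}.png",f["img"][:,:,::-1]); print(n,f["mtx"].tolist(),f["world_to_cam"].round(4).tolist(),f.keys())
E
```

```text
clock 0.0
joints [ 1.03489968  0.47777531  0.02232783  1.55647257 -0.01147356  1.10926588
 -0.08307478]
qvel [ 5.06045427e-04  8.69434754e-04  2.33501703e-03  8.96750122e-06
  5.57701461e-04 -3.76946742e-04 -2.38302016e-04]
tau [ 4.05585752e-04 -5.96442211e+01  1.60792116e+00 -2.81187648e+01
  1.24333519e-02  9.39110178e-03  8.56535962e-06]
tcp_pos [ 0.27977591 -0.6136386   0.23033318]
orientation [-3.06830042e+00 -6.66610950e-01  8.26651951e-04]
contact_force [ 0.75320915 -0.00326049  0.07336624]
moment [-0.04289781 -0.0108333  -0.01678437]
grip_width 0.08520901694513676
0.0187
scene [[435.0937085566493, 0.0, 318.30148189486783], [0.0, 435.0937085566493, 243.82933545985503], [0.0, 0.0, 1.0]] [[0.9185, -0.3953, 0.0088, -0.5291], [0.3079, 0.729, 0.6114, -0.1551], [-0.2481, -0.5589, 0.7913, -0.8479], [0.0, 0.0, 0.0, 1.0]] dict_keys(['img', 'mtx', 'world_to_cam'])
top [[535.4607806713179, 0.0, 325.8430136224855], [0.0, 535.4607806713179, 234.95087320946368], [0.0, 0.0, 1.0]] [[0.0167, -0.9999, 0.0027, -0.052], [0.9817, 0.0169, 0.1898, -0.5747], [-0.1898, -0.0005, 0.9818, -1.115], [0.0, 0.0, 0.0, 1.0]] dict_keys(['img', 'mtx', 'world_to_cam'])
wrist [[408.5934401074437, 0.0, 318.50601401995095], [0.0, 408.5934401074437, 247.1366588917769], [0.0, 0.0, 1.0]] [[0.4158, -0.9095, -0.0009, -0.674], [0.8696, 0.3978, -0.2926, 0.0376], [0.2664, 0.1209, 0.9562, -0.3794], [0.0, 0.0, 0.0, 1.0]] dict_keys(['img', 'mtx', 'world_to_cam'])
```

View pics/a_scene.png

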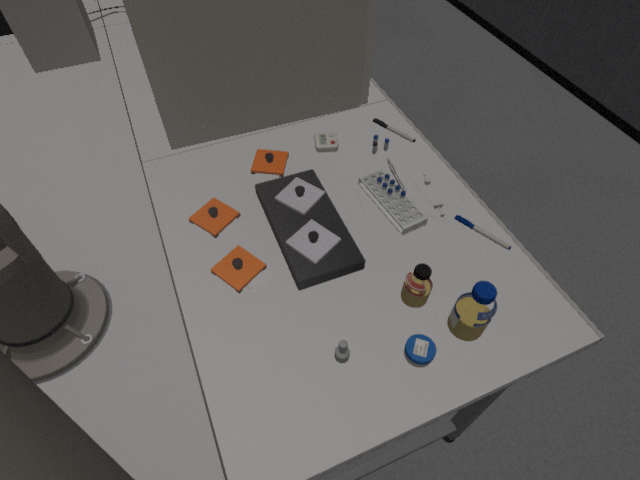

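View pics/a_top.png

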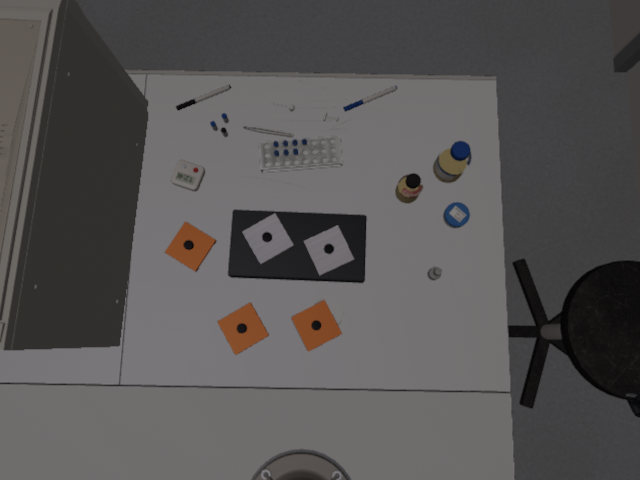

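View pics/a_wrist.png

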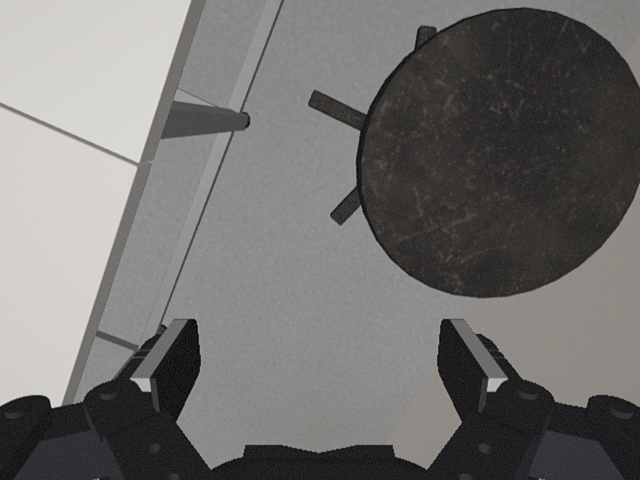

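The scene and top views show the plate around (298,246) in the top view. The covers' knobs are at (267,237) and (329,249), the weight at (435,273), the tin at (457,214) and the bottles at (411,185) and (455,160). The orange tiles are decoys. I'll enlarge both views next.

```bash
cat > h.py <<'E'
import numpy as np, cv2
from bench import r
from scipy.spatial.transform import Rotation as R
def ray(f,u,v,z):
    K=f["mtx"];T=f["world_to_cam"]
    d=np.array([(u-K[0,2])/K[0,0],-(v-K[1,2])/K[1,1],-1.]); 
    c=-T[:3,:3].T@T[:3,3]; w=T[:3,:3].T@d
    return c+w*(z-c[2])/w[2]
def proj(f,p):
    K=f["mtx"];T=f["world_to_cam"]; q=T[:3,:3]@np.asarray(p)+T[:3,3]
    return np.array([K[0,2]+K[0,0]*q[0]/-q[2], K[1,2]-K[1,1]*q[1]/-q[2]])
def crop(f,u0,v0,w,h,s,name):
    im=cv2.resize(f["img"][v0:v0+h,u0:u0+w,::-1],None,fx=s,fy=s,interpolation=cv2.INTER_CUBIC)
    im=cv2.convertScaleAbs(im,alpha=1.3)
    cv2.imwrite("pics/"+name,im)
def tool(target):
    "shift in tool axes (mm) from the current measured pose to world target"
    o=r.get_obs(); M=R.from_rotvec(o["orientation"]).as_matrix()
    return (M.T@(np.asarray(target)-o["tcp_pos"])*1000).round(1)
E
python3 - <<'E'
from h import *
f=r.grab_frame("top")
crop(f,222,200,150,90,5,"b_plate.png"); crop(f,380,130,100,150,4,"b_by.png")
g=r.grab_frame("scene"); crop(g,240,160,130,130,4,"b_splate.png"); crop(g,320,250,190,130,4,"b_sby.png")
for n,p,z in(("k1",(267,237),.071),("k2",(329,249),.071),("w",(435,273),.056)): print(n,ray(f,*p,z))
for n,p,z in(("k1",(299.5,190),.071),("k2",(313,236),.071),("w",(343,344),.056)): print(n,ray(g,*p,z))
E
```

```text
k1 [0.56579348 0.08434897 0.071     ]
k2 [ 0.54190001 -0.04951638  0.071     ]
w [ 0.49589244 -0.27884045  0.056     ]
k1 [0.56418012 0.0807369  0.071     ]
k2 [ 0.54069099 -0.05300259  0.071     ]
w [ 0.49929884 -0.28728152  0.056     ]
```

View pics/b_plate.png

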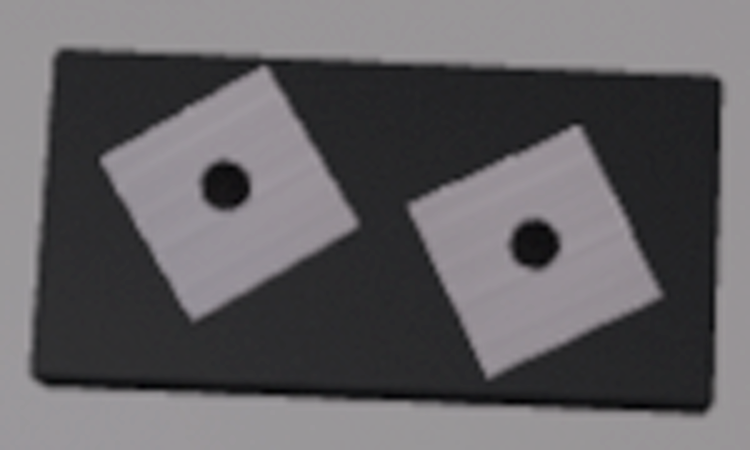

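View pics/b_by.png

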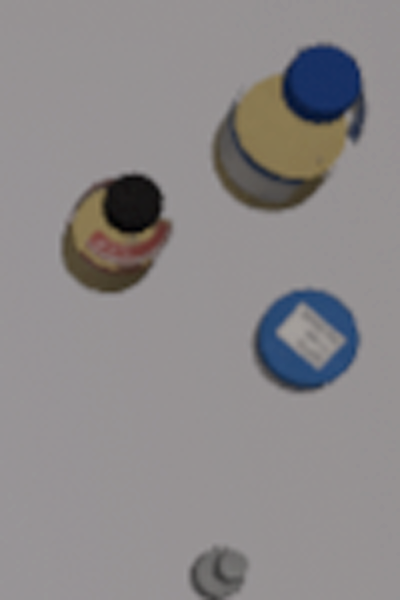

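View pics/b_splate.png

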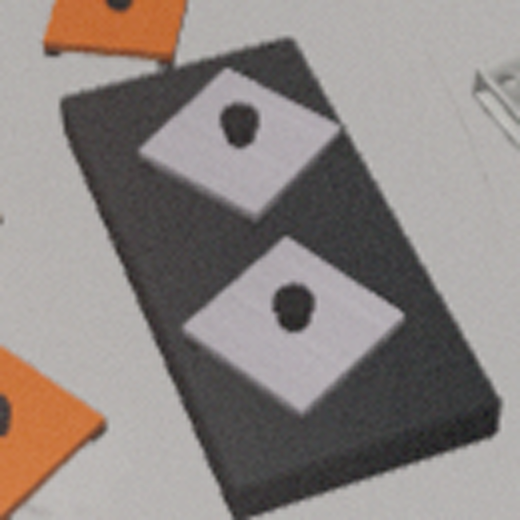

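View pics/b_sby.png

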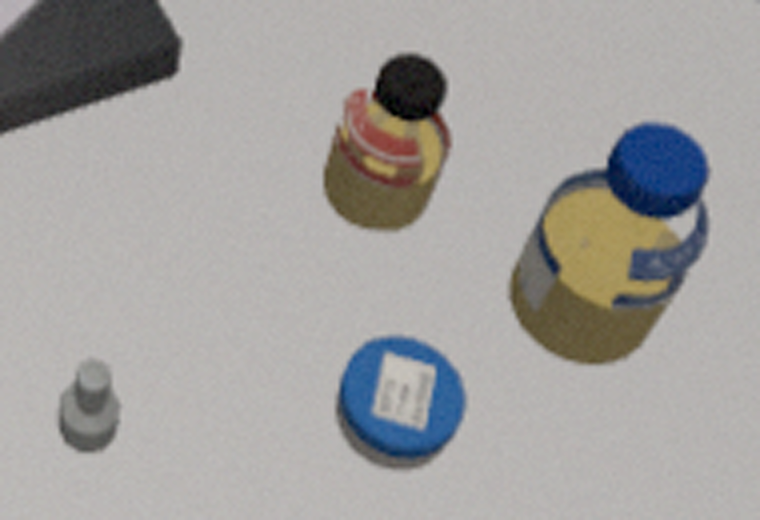

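The crops give the cover corners, the grip of the weight at top-view (437.8,272) and scene (343.5,342), and the bystanders. Next I triangulate from both views.

Run:
```python
from h import *
f=r.grab_frame("top"); g=r.grab_frame("scene")
T=lambda u,v,s=5,a=222,b=200:((u+.5)/s-.5+a,(v+.5)/s-.5+b)
for n,F,cs in (("A top",f,[T(*p) for p in[(265,65),(360,225),(193,322),(98,160)]]),("B top",f,[T(*p) for p in[(580,124),(663,296),(488,380),(407,204)]]),
 ("A sc",g,[T(*p,4,240,160) for p in[(342,129),(258,217),(138,152),(227,68)]]),("B sc",g,[T(*p,4,240,160) for p in[(405,317),(303,414),(182,326),(287,236)]])):
    P=np.array([ray(F,*c,.053)[:2] for c in cs]); print(n,P.round(4).tolist(),"c",P.mean(0).round(4),"side",[round(np.linalg.norm(P[i]-P[i-1]),4) for i in range(4)],"ang",[round(np.degrees(np.arctan2(*(P[i]-P[i-1])[::-1]))%90,1) for i in range(4)])
for n,p,q,z in (("kA",T(225,184),T(239,118,4,240,160),.071),("kB",T(535,242),T(293,302,4,240,160),.071),("w",T(231,568,4,380,130),T(94,369,4,320,250),.056),
  ("sb",T(134,200,4,380,130),T(411,80,4,320,250),.1),("bo",T(323,80,4,380,130),T(659,160,4,320,250),.135),("tin",T(308,338,4,380,130),T(403,392,4,320,250),.028)):
    print(n,ray(f,*p,z).round(4),ray(g,*q,z).round(4))
o=r.get_obs();print(R.from_rotvec(o["orientation"]).as_matrix().round(3))
```

```text
A top [[0.6242, 0.0717], [0.5533, 0.0277], [0.5094, 0.0989], [0.5802, 0.1433]] c [0.5668 0.0854] side [np.float64(0.0841), np.float64(0.0834), np.float64(0.0836), np.float64(0.0836)] ang [np.float64(31.5), np.float64(31.8), np.float64(31.7), np.float64(32.1)]
B top [[0.6, -0.0677], [0.5243, -0.1047], [0.4864, -0.0294], [0.563, 0.0075]] c [ 0.5434 -0.0486] side [np.float64(0.0838), np.float64(0.0843), np.float64(0.0843), np.float64(0.085)] ang [np.float64(26.2), np.float64(26.0), np.float64(26.7), np.float64(25.7)]
A sc [[0.6224, 0.0691], [0.5525, 0.0254], [0.5084, 0.0973], [0.58, 0.1414]] c [0.5658 0.0833] side [np.float64(0.0838), np.float64(0.0824), np.float64(0.0844), np.float64(0.084)] ang [np.float64(30.4), np.float64(32.1), np.float64(31.5), np.float64(31.6)]
B sc [[0.5973, -0.0696], [0.5235, -0.1061], [0.4872, -0.0297], [0.5619, 0.0064]] c [ 0.5425 -0.0497] side [np.float64(0.0839), np.float64(0.0823), np.float64(0.0846), np.float64(0.0829)] ang [np.float64(25.0), np.float64(26.3), np.float64(25.4), np.float64(25.8)]
kA [0.5671 0.0853 0.071 ] [0.5649 0.0834 0.071 ]
kB [ 0.5441 -0.0486  0.071 ] [ 0.5414 -0.0508  0.071 ]
w [ 0.499 -0.284  0.056] [ 0.5012 -0.2837  0.056 ]
sb [ 0.6908 -0.2273  0.1   ] [ 0.6885 -0.2279  0.1   ]
bo [ 0.7474 -0.3216  0.135 ] [ 0.7456 -0.323   0.135 ]
tin [ 0.6337 -0.3363  0.028 ] [ 0.6332 -0.3379  0.028 ]
[[ 0.91   0.415 -0.   ]
 [ 0.415 -0.91   0.   ]
 [-0.    -0.    -1.   ]]
```

```bash
cat >> h.py <<'E'
def Rz(d): c,s=np.cos(np.radians(d)),np.sin(np.radians(d)); return np.array([[c,-s],[s,c]])
COV={"A":(np.array([.5663,.0844]),31.7),"B":(np.array([.543,-.0492]),26.)}
def pt(c,x,y,z):
    p=COV[c][0]+Rz(COV[c][1])@np.array([x,y]); return np.array([*p,z])
def report():
    o=r.get_obs(); print("t",round(o["clock"],2),"tcp",o["tcp_pos"].round(4),"F",o["contact_force"].round(2),"M",o["moment"].round(3),"w",round(o["grip_width"],4),"yaw",R.from_rotvec(o["orientation"]).as_matrix()[:2,0].round(3), "q7",o["joints"][6].round(2))
E
python3 - <<'E'
from h import *
report()
for c in"BA":
  for s in((1,1),(1,-1),(-1,-1),(-1,1)): print(c,s,pt(c,s[0]*.03,s[1]*.03,.1).round(3),tool(pt(c,s[0]*.03,s[1]*.03,.08)))
E
```

```text
t 0.35 tcp [ 0.28   -0.6141  0.2311] F [0.19 0.76 0.33] M [ 0.008  0.029 -0.024] w 0.0854 yaw [0.91  0.415] q7 -0.08
B (1, 1) [ 0.557 -0.009  0.1  ] [ 502.9 -435.6  151.2]
B (1, -1) [ 0.583 -0.063  0.1  ] [ 504.4 -375.6  151.2]
B (-1, -1) [ 0.529 -0.089  0.1  ] [ 444.4 -374.   151.2]
B (-1, 1) [ 0.503 -0.035  0.1  ] [ 442.9 -434.   151.2]
A (1, 1) [0.576 0.126 0.1  ] [ 576.3 -550.2  151.3]
A (1, -1) [0.608 0.075 0.1  ] [ 583.8 -490.7  151.3]
A (-1, -1) [0.557 0.043 0.1  ] [ 524.3 -483.2  151.3]
A (-1, 1) [0.525 0.094 0.1  ] [ 516.8 -542.7  151.3]
```

Call:
send_rows(moves=[20,-17,0,0,60,-50,0,0,100,-84,0,0,140,-118,0,0,180,-152,0,0,220,-185,0,0,260,-219,0,0,300,-253,0,0], hand=1, newtons=20)

```text
clock: 1.35
tcp_pos: [0.4487, -0.258, 0.2316]
orientation: [3.069, 0.667, 0.001]
contact_force: [0.6, 0.2, -0.9]
grip_width: -0.0003
```

Call:
send_rows(moves=[36,-30,20,0,72,-60,60,0,108,-90,100,0,136,-114,130,0,144,-121,145,0,144,-121,150,0,144,-121,151,0,144,-121,151,0])

```text
clock: 2.35
tcp_pos: [0.529, -0.0914, 0.0812]
orientation: [3.07, 0.663, 0.002]
contact_force: [1.0, -0.6, -0.3]
grip_width: -0.0
```

Run:
```python
from h import *
report()
for s in((1,1),(1,-1),(-1,-1),(-1,1)): print(s,tool(pt("B",s[0]*.03,s[1]*.03,.08)))
f=r.grab_frame("wrist"); cv2.imwrite("pics/c_w.png",f["img"][:,:,::-1])
report()
```

```text
t 2.35 tcp [ 0.529  -0.0914  0.0812] F [ 0.98 -0.61 -0.33] M [-0.01   0.018 -0.029] w -0.0 yaw [0.911 0.413] q7 -1.23
(1, 1) [ 59.3 -63.5   1.1]
(1, -1) [61.  -3.5  1.2]
(-1, -1) [ 1.  -1.8  1.2]
(-1, 1) [ -0.7 -61.8   1.1]
t 2.4 tcp [ 0.5291 -0.0911  0.0812] F [0.17 1.23 0.1 ] M [-0.006  0.043  0.013] w -0.0001 yaw [0.911 0.413] q7 -1.23
```

View pics/c_w.png

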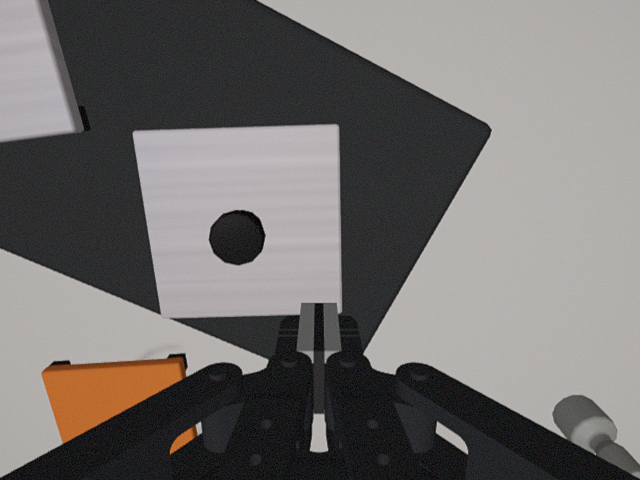

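The wrist view shows the closed tips at about (320,325), over cover B's near-right corner. I start pressing gently there.

Call:
send_rows(moves=[1,-1,10,0,1,-1,20,0,1,-1,25,0,1,-1,27,0,1,-1,28,0,1,-1,29,0,1,-1,29,0,1,-1,29,0])

```text
clock: 3.4
tcp_pos: [0.5295, -0.0884, 0.0515]
orientation: [3.07, 0.667, 0.0]
contact_force: [-0.5, -0.9, 1.2]
grip_width: 0.0004
```

Call:
send_rows(moves=[0,0,0.5,0,0,0,1,0,0,0,1,0])

```text
clock: 3.78
tcp_pos: [0.5295, -0.0886, 0.0506]
orientation: [3.07, 0.667, 0.0]
contact_force: [-1.2, -0.8, 3.7]
grip_width: 0.0003
```

Call:
send_rows(moves=[0,0,0.5,0,0,0,1,0,0,0,1,0])

```text
clock: 4.15
tcp_pos: [0.5296, -0.0886, 0.0503]
orientation: [3.07, 0.666, 0.0]
contact_force: [-3.4, -1.7, 11.8]
grip_width: -0.0
```

Run:
```python
from h import *
f=r.grab_frame("wrist"); cv2.imwrite("pics/d_w.png",f["img"][:,:,::-1])
report()
f=r.grab_frame("scene"); crop(f,240,160,130,130,4,"d_s.png")
```

```text
t 4.2 tcp [ 0.5296 -0.0886  0.0503] F [-5.32 -0.04 12.69] M [-0.18   0.831  0.029] w -0.0001 yaw [0.91  0.415] q7 -1.24
```

View pics/d_w.png

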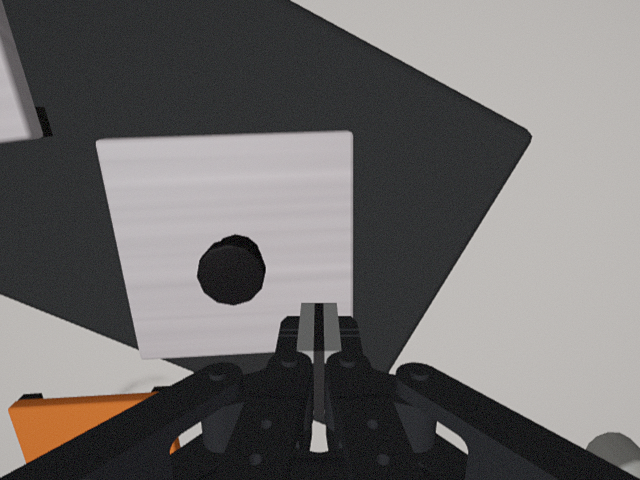

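View pics/d_s.png

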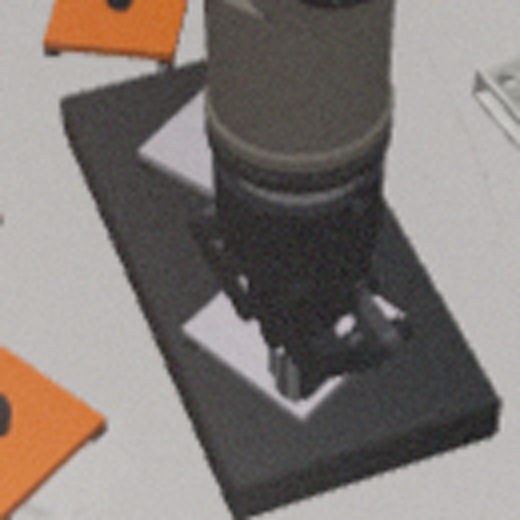

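Call:
send_rows(moves=[0,0,-2,0,0,-10,-10,0,0,-30,-14,0,0,-55,-12,0,0,-60,-8,0,0,-60,-4,0,0,-60,-3,0,0,-60,-2.5,0])

```text
clock: 5.25
tcp_pos: [0.5044, -0.0333, 0.0529]
orientation: [-3.07, -0.666, 0.001]
contact_force: [-7.6, 3.7, 22.8]
grip_width: 0.0
```

Call:
send_rows(moves=[0,0,0.5,0,0,0,0.5,0])

```text
clock: 5.5
tcp_pos: [0.5044, -0.0333, 0.0529]
orientation: [-3.07, -0.666, 0.001]
contact_force: [-8.6, 3.8, 25.2]
grip_width: 0.0
```

B's (-1,-1) corner sank to 50.5 mm, while the adjacent corner is firm at 52.9 mm. So B is the warped cover. I press the high corner again and hold it, to confirm.

Call:
send_rows(moves=[0,0,-4,0,0,20,-14,0,0,50,-12,0,0,60,-6,0,0,60,-1,0,0,60,1,0,0,60,1.5,0,0,60,1.5,0])

```text
clock: 6.5
tcp_pos: [0.5289, -0.0884, 0.0504]
orientation: [3.069, 0.667, -0.001]
contact_force: [-3.0, -4.1, 9.4]
grip_width: 0.0004
```

Call:
send_rows(moves=[0,0,0,0,0,0,0,0,0,0,0,0,0,0,0,0])

```text
clock: 7.0
tcp_pos: [0.5289, -0.0885, 0.0504]
orientation: [3.069, 0.667, -0.001]
contact_force: [-2.7, -3.6, 9.6]
grip_width: 0.0001
```

Run:
```python
from h import *
print(tool([.500,-.284,.14]))
```

```text
[-107.6  165.9  -89.4]
```

Call:
send_rows(moves=[0,0,-20,0,0,0,-60,0,-20,30,-88,0,-50,78,-90,0,-80,124,-90,0,-100,155,-90,0,-108,166,-90,0,-108,166,-90,0], hand=0.2)

```text
clock: 8.0
tcp_pos: [0.4998, -0.2833, 0.1394]
orientation: [-3.069, -0.667, 0.001]
contact_force: [-0.8, 0.1, 0.2]
grip_width: 0.0681
```

Run:
```python
from h import *
f=r.grab_frame("wrist"); cv2.imwrite("pics/e_w.png",f["img"][:,:,::-1])
t=r.grab_frame("top"); cv2.imwrite("pics/e_t.png",t["img"][:,:,::-1])
report(); print(tool([.5,-.284,.029])); print(proj(f,[.5,-.284,.056]),proj(f,[.5,-.284,.022]),proj(f,[.5,-.284,.0]))
o=r.get_obs();M=R.from_rotvec(o["orientation"]).as_matrix();print(M[:,2])
```

```text
t 8.1 tcp [ 0.5006 -0.2817  0.1396] F [ 0.94  1.33 -0.44] M [ 0.011  0.023 -0.006] w 0.0686 yaw [0.909 0.417] q7 -0.82
[ -1.5   2.  110.6]
[320.22890291 258.04260955] [320.03839635 241.730687  ] [319.93773239 233.11144299]
[-1.66223523e-04  1.40979584e-03 -9.99998992e-01]
```

View pics/e_w.png

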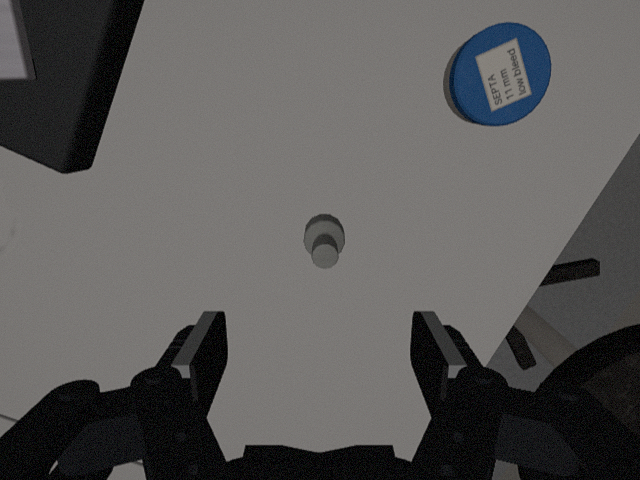

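Run:
```python
from h import *
f=r.grab_frame("wrist"); 
crop(f,280,190,90,100,6,"e2.png")
p=ray(f,325,256.5,.056);print(p,tool([p[0],p[1],.029]))
p=ray(f,324,236,.022);print("foot",p)
```

```text
[ 0.5027761  -0.28451432  0.056     ] [  0.7   3.6 110.7]
foot [ 0.50545139 -0.2830875   0.022     ]
```

View pics/e2.png

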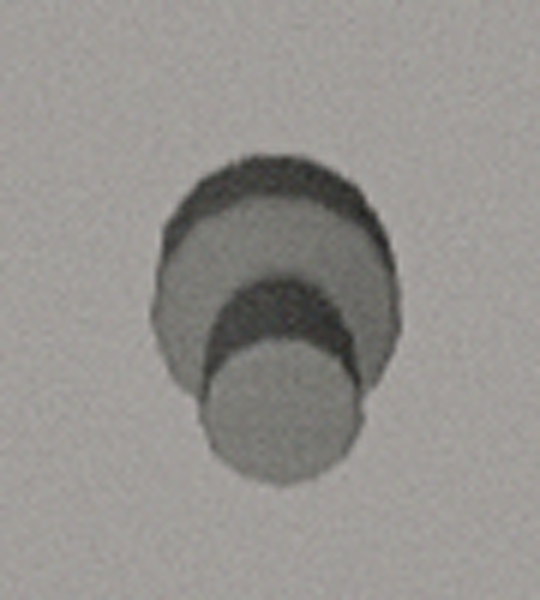

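The wrist crop puts the grip top at (326.8,258.3), about 4 mm to tool +y. I descend with that correction.

Call:
send_rows(moves=[0,4,20,0,0,4,50,0,0,4,80,0,0,4,100,0,0,4,108,0,0,4,110,0,0,4,110,0,0,4,110,0])

```text
clock: 9.15
tcp_pos: [0.5022, -0.2881, 0.0306]
orientation: [3.069, 0.667, 0.002]
contact_force: [0.5, 0.6, -0.5]
grip_width: 0.0679
```

Run:
```python
from h import *
f=r.grab_frame("wrist"); cv2.imwrite("pics/f_w.png",f["img"][:,:,::-1]); report()
```

```text
t 9.2 tcp [ 0.5021 -0.2881  0.0305] F [-0.14 -0.58  0.63] M [ 0.077 -0.015 -0.003] w 0.068 yaw [0.91  0.415] q7 -0.85
```

View pics/f_w.png

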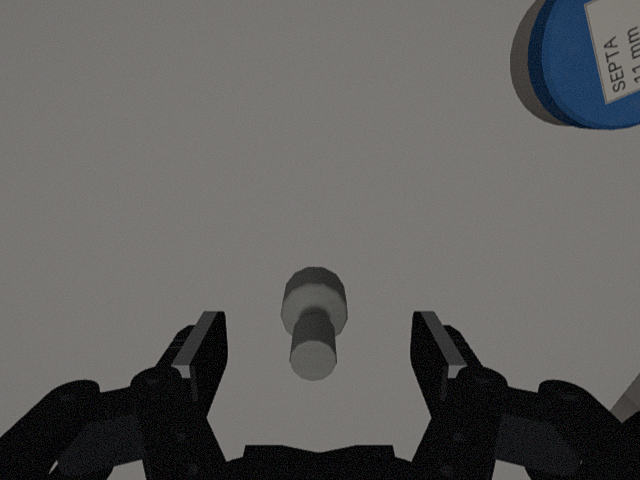

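The grip sits between the pads at (313,361). I check the fore-aft alignment before closing.

Run:
```python
from h import *
f=r.grab_frame("wrist"); o=r.get_obs();p=ray(f,313,361,.056);print(p,proj(f,[*o["tcp_pos"][:2],.056]),tool([*p[:2],.0305]))
```

```text
[ 0.50187791 -0.28591509  0.056     ] [319.17193702 363.02276216] [ 0.8 -2.  -0. ]
```

Call:
send_rows(moves=[1,-2,0,0,1,-2,0,0,1,-2,0,0,1,-2,0,0,1,-2,0,0,1,-2,0,0,1,-2,0,0], hand=1, newtons=25)

```text
clock: 10.12
tcp_pos: [0.5018, -0.2857, 0.0299]
orientation: [3.07, 0.667, 0.0]
contact_force: [-0.2, -0.6, 1.0]
grip_width: 0.0149
```

Run:
```python
from h import *
f=r.grab_frame("wrist"); cv2.imwrite("pics/g_w.png",f["img"][:,:,::-1]); report()
o=r.get_obs();print(proj(f,[*o["tcp_pos"][:2],.056]))
```

```text
t 10.18 tcp [ 0.5018 -0.2857  0.0298] F [0.09 0.72 1.  ] M [ 0.043 -0.051  0.036] w 0.0149 yaw [0.91  0.415] q7 -0.85
[319.34631107 364.12013797]
```

View pics/g_w.png

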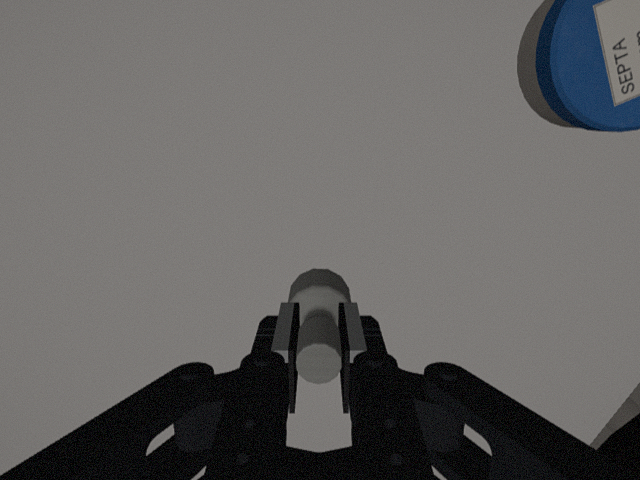

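The weight is held (14.9 mm wide) and centred at (319,364). Before moving I recheck the cover position in the top view taken after the presses.

Run:
```python
from h import *
t=cv2.imread("pics/e_t.png"); a=cv2.imread("pics/a_top.png")
for im in(a,t):
  s=im[215:285,230:366].astype(int).min(2)
  m=(s>100).astype(np.uint8); n,l,st,c=cv2.connectedComponentsWithStats(m)
  for i in range(1,n):
    if 300<st[i,4]<3000: print(st[i],c[i]+[230,215])
print(s.max())
print(pt("B",-.026,-.026,.14),tool(pt("B",-.026,-.026,.14)))
```

```text
[  13    0   50   48 1243] [267.25341915 238.22123894]
[  75   11   48   48 1256] [328.31449045 249.80175159]
[  0  61 136   9 558] [282.84767025 282.09677419]
[  13    0   50   48 1286] [267.34681182 238.30948678]
[  74   11   50   48 1294] [328.25347759 249.79907264]
[  0  43 136  27 605] [286.21157025 281.55867769]
123
[ 0.531029  -0.0839663  0.14     ] [ 110.3 -171.4 -110.2]
```

The covers have not moved. I lift straight up, then carry.

Call:
send_rows(moves=[0,0,-10,0,0,0,-40,0,0,0,-80,0,15,-23,-108,0,38,-60,-110,0,63,-98,-110,0,88,-136,-110,0,100,-156,-110,0])

```text
clock: 11.18
tcp_pos: [0.5282, -0.099, 0.1404]
orientation: [-3.068, -0.672, -0.001]
contact_force: [0.8, -1.5, -1.6]
grip_width: 0.0149
```

Call:
send_rows(moves=[8,-12,0,0,10,-15,0,0,10,-15,10,0,10,-15,25,0,10,-15,30,0,10,-15,30,0,10,-15,30,0])

```text
clock: 12.05
tcp_pos: [0.5311, -0.0846, 0.1099]
orientation: [3.07, 0.666, 0.0]
contact_force: [-0.8, 0.4, -1.8]
grip_width: 0.0154
```

Run:
```python
from h import *
f=r.grab_frame("wrist"); cv2.imwrite("pics/h_w.png",f["img"][:,:,::-1]); report()
t=r.grab_frame("top"); crop(t,222,200,150,90,5,"h_t.png")
s=r.grab_frame("scene"); crop(s,250,170,120,120,5,"h_s.png")
print(tool(pt("B",-.026,-.026,.0830)))
o=r.get_obs(); c=o["tcp_pos"]
for p in [(-.042,-.042),(-.042,.042),(.042,.042),(.042,-.042)]: print(proj(f,pt("B",*p,.053)),end="")
print(proj(f,[*c[:2],c[2]-.0298]), proj(f,pt("B",0,0,.071)))
```

```text
t 12.1 tcp [ 0.5311 -0.0845  0.1101] F [ 0.18 -0.02  0.03] M [-0.023  0.043 -0.018] w 0.0149 yaw [0.91  0.415] q7 -1.22
[ 0.1 -0.5 27.2]
[348.63826779 301.03490539][191.33536545 304.73403591][170.76085786 142.61550737][347.9876791  137.99012673][318.7983018  294.93628118] [260.02525592 235.95540463]
```

View pics/h_w.png

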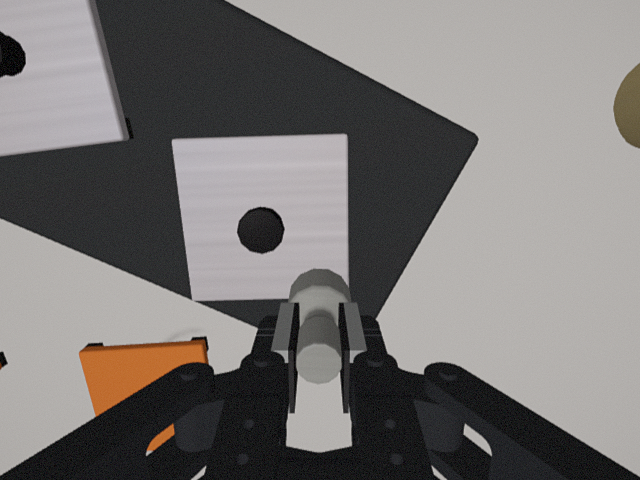

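View pics/h_s.png

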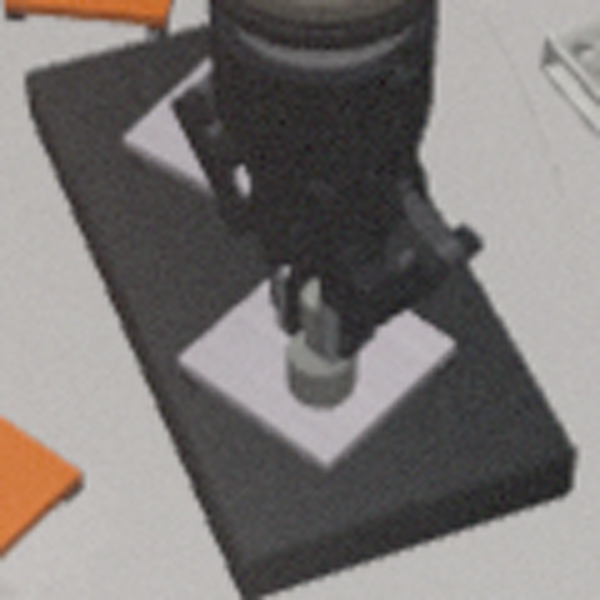

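The weight hovers over the (-,-) corner, and B's visible corners are at (347,135), (173,140) and (193,300). The wrist view suggests shifting about 1 mm along tool +x. I lower slowly.

Call:
send_rows(moves=[1,0,8,0,1,0,16,0,1,0,22,0,1,0,25,0,1,0,27,0,1,0,28,0,1,0,28.5,0,1,0,28.5,0])

```text
clock: 13.2
tcp_pos: [0.5319, -0.0841, 0.0815]
orientation: [3.07, 0.666, 0.0]
contact_force: [-0.5, -0.5, -0.8]
grip_width: 0.015
```

Call:
send_rows(moves=[0,0,0.5,0,0,0,0.5,0])

```text
clock: 13.45
tcp_pos: [0.532, -0.0841, 0.0811]
orientation: [3.07, 0.667, 0.001]
contact_force: [-0.8, -1.1, 1.3]
grip_width: 0.0148
```

Call:
send_rows(moves=[0,0,0.3,0,0,0,0.6,0,0,0,0.6,0])

```text
clock: 13.82
tcp_pos: [0.5322, -0.0842, 0.0808]
orientation: [3.07, 0.666, 0.001]
contact_force: [-2.0, -1.3, 6.6]
grip_width: 0.0152
```

Run:
```python
from h import *
report()
f=r.grab_frame("wrist"); cv2.imwrite("pics/i_w.png",f["img"][:,:,::-1]); report()
s=r.grab_frame("scene"); crop(s,250,170,120,120,5,"i_s.png")
```

```text
t 13.82 tcp [ 0.5322 -0.0842  0.0808] F [-2.05 -1.34  6.59] M [-0.292  0.434 -0.013] w 0.0152 yaw [0.91  0.415] q7 -1.24
t 13.88 tcp [ 0.5322 -0.0842  0.0808] F [-0.8  -1.55  7.35] M [-0.293  0.367 -0.017] w 0.0147 yaw [0.91  0.415] q7 -1.24
```

View pics/i_w.png

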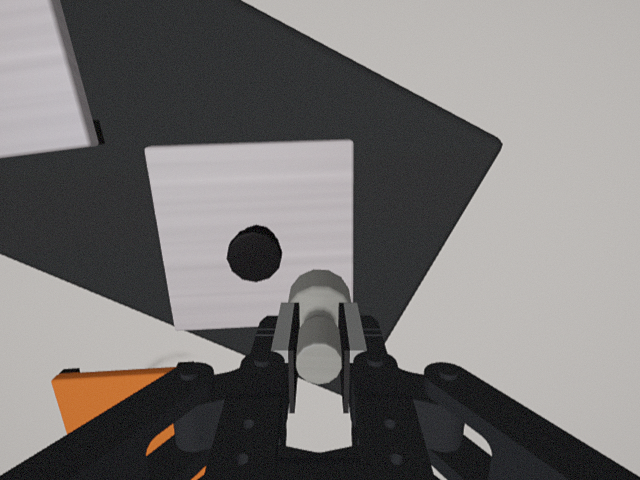

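View pics/i_s.png

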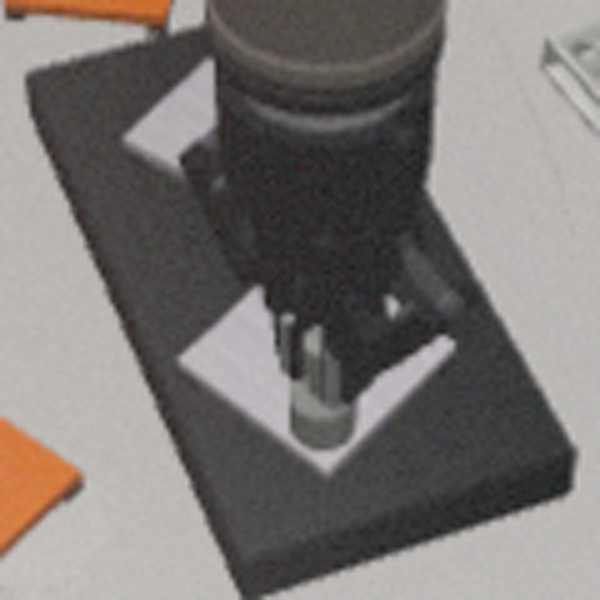

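The weight stands on the high corner, its foot inside the cover's edges, with about 7 N on it. I ease off slightly, then open a little.

Call:
send_rows(moves=[0,0,-0.4,0,0,0,-0.4,0])

```text
clock: 14.18
tcp_pos: [0.532, -0.0842, 0.0809]
orientation: [3.07, 0.667, 0.001]
contact_force: [-2.0, -0.9, 6.1]
grip_width: 0.015
```

Call:
send_rows(moves=[0,0,0,0,0,0,0,0,0,0,0,0,0,0,0,0], hand=0.6)

```text
clock: 14.68
tcp_pos: [0.5317, -0.0838, 0.0805]
orientation: [-3.07, -0.667, 0.0]
contact_force: [0.1, -0.4, -0.5]
grip_width: 0.0338
```

Run:
```python
from h import *
f=r.grab_frame("wrist"); cv2.imwrite("pics/j_w.png",f["img"][:,:,::-1]); report()
```

```text
t 14.72 tcp [ 0.5317 -0.0839  0.0805] F [-0.74  0.41  0.73] M [-0.     0.018 -0.039] w 0.0345 yaw [0.91  0.415] q7 -1.24
```

View pics/j_w.png

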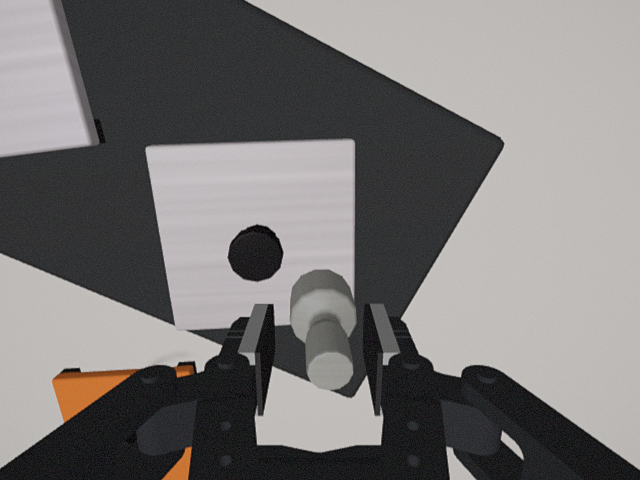

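The fingers are clear on both sides, with the grip at (330,370). The weight leans with the rocked cover. I retract straight up.

Call:
send_rows(moves=[0,1,-8,0,0,1,-20,0,0,1,-40,0,0,1,-70,0,0,1,-100,0,-30,40,-120,0,-70,90,-120,0,-100,120,-120,0])

```text
clock: 15.72
tcp_pos: [0.49, -0.2377, 0.2022]
orientation: [3.069, 0.663, 0.003]
contact_force: [0.9, 0.6, -0.8]
grip_width: 0.0346
```

Call:
send_rows(moves=[-40,50,0,0,-80,100,0,0,-80,100,0,0,-80,100,0,0,-80,100,0,0])

```text
clock: 16.35
tcp_pos: [0.4602, -0.357, 0.201]
orientation: [-3.069, -0.671, -0.001]
contact_force: [1.4, -0.4, -0.9]
grip_width: 0.0342
```

Run:
```python
from h import *
report()
s=r.grab_frame("scene"); crop(s,250,170,120,120,5,"k_s.png"); cv2.imwrite("pics/k_sf.png",s["img"][:,:,::-1])
t=r.grab_frame("top"); crop(t,222,200,150,90,5,"k_t.png")
```

```text
t 16.35 tcp [ 0.4602 -0.357   0.201 ] F [ 1.36 -0.39 -0.89] M [ 0.029 -0.006 -0.043] w 0.0342 yaw [0.909 0.417] q7 -0.63
```

View pics/k_s.png

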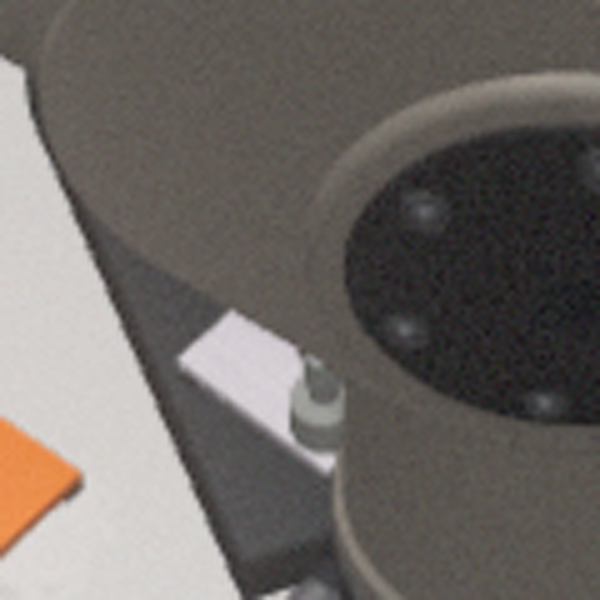

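View pics/k_t.png

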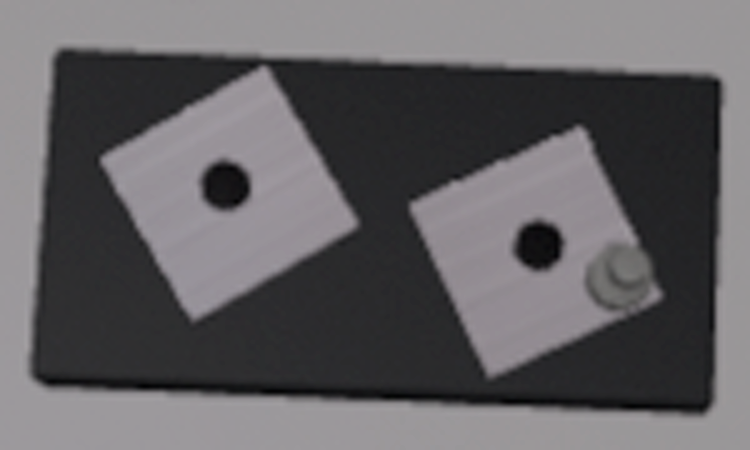

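View pics/k_sf.png

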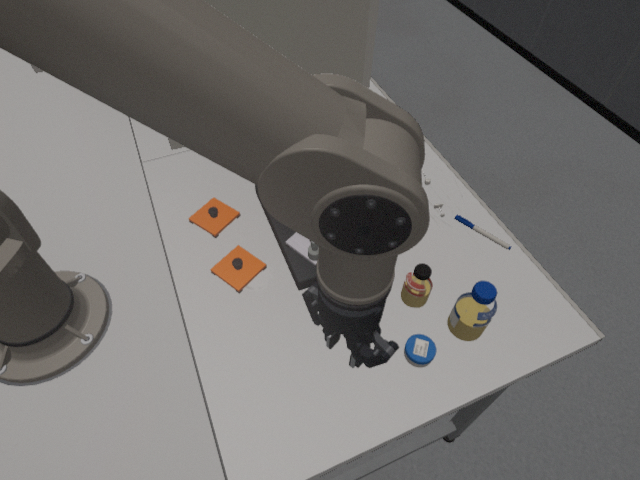

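The top view shows the weight upright on B's high corner at (625,272) in the crop. B's knob top has moved about 2 mm towards that corner, which agrees with 31 mm x 0.077 rad. Cover A and the bystanders have not moved, and the arm is clear. I hand in.

Run:
```python
from h import *
report(); print(r.hand_in())
```

```text
t 16.45 tcp [ 0.4601 -0.3572  0.2009] F [ 0.22 -0.29  0.14] M [-0.028 -0.003  0.033] w 0.0341 yaw [0.909 0.417] q7 -0.63
the job is handed in; nothing more can be done
None
```

The weight now stands released on the high corner of the warped cover, and that cover is rocked over under it. The job was handed in at 16.5 s of the 72 s; no verdict is reported.

- **Finding it:** The warped cover is the one nearer the weight, with its centre at about x 0.543, y −0.049 m. I pressed its near-right corner and the fingertips sank about 2.5 mm, to z = 50.4 mm. The next corner stayed firm at 52.9 mm. I then held the high corner down again at about 9 N for over 0.5 s. I did not press the other cover, because this one plainly rocked.
- **Placing:** I lowered the weight onto that corner with a measured force of up to about 7 N, then opened the fingers and drew back.
- **Hardest press:** The firm corner took about 25 N, more than the 2 to 10 N you suggested but under the 60 N limit.
- **Last checks:**
  - The top view shows the weight upright on the corner.
  - The knob has shifted about 2 mm towards it, which fits a 0.077 rad tilt.
  - Both covers are in their places, and the tin and bottles stand as before in the scene view.
  - The arm is clear and the tool force is about 0 N.
- **Disagreements:** The wrist camera placed the cover 1 to 2 mm from where the top and scene views did. That is within the calibration error, and I allowed 1 mm for it. In the last scene view the arm hid part of the plate.

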